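# Press the bronze bushing home in the gauge fixture

### The job

Take the bronze bushing out of the blue rack, start its shank squarely in the bore of the steel carrier on the grey gauge fixture, and press it in until its shoulder sits flush on the carrier's face; then let go. Feel for the bore and press gently and steadily, never slamming or forcing the bushing, and leave the steel spare and the other things on the bench alone.

Things in the scene. Friction and masses are not known exactly. Their poses are not given: they have to be found in the camera images.
- bushing_mid (a point): Bronze bushing, 0.28 kg, upright in one of the rack's two holes. Shank 26 mm diameter, 24 mm long, its last 6 mm tapering to 23 mm at the foot. Collar above: 38 mm diameter, 26 mm tall, flat closed top; its flat underside is the shoulder. 50 mm tall in all. This point: on the axis, half-way up, 25 mm above the foot, 1 mm above the shoulder. z up along the axis.
- nest (a point): Middle of the slot at the height of the carrier's top face, 48 mm above the bench; z up, y along the slot. The bore (28 mm diameter, through) is on the slot's centre line, up to 15 mm either way along y. From 7 mm down, four sprung nubs grip the shank: pushing in takes about 5 to 20 N, growing from 8 mm down to the end; it stays where pushed. Home, the push rises sharply.
- fixture: Grey fixture fixed to the bench, 150 x 150 mm, rails 40 mm high along y. Origin: centre of its underside, x across the slot, y along it. In the slot slides the carrier, a bright steel block 75 mm across, 90 mm along, top face 8 mm above the rails, the bore in its middle. It was left anywhere within 15 mm of the middle and is not measured; its stiff slide holds against about 14 N.
- rack: Blue plastic block fixed to the bench, 75 mm in x, 150 mm in y, 30 mm high, with two through holes 32 mm in diameter at y = -42 and +42 mm. Origin: centre of its underside. The bushings' shoulders rest on its top.
- spare_mid (a point): Steel (grey) spare bushing in the rack's other hole, same collar, shank 29 mm: leave it. Point on its axis, half-way up its 50 mm.
- wash_bottle: White squeeze bottle with yellow cap, 62 mm diameter, 165 mm tall with its spout. Origin: centre of its underside.
- oil_bottle: Small amber bottle with yellow cap, 38 mm diameter, 85 mm tall. Origin: centre of its underside.
- ring_gauge: Dark steel ring lying flat, 72 mm outside, 48 mm inside, 14 mm high. Origin: centre of its underside.
Mind the look-alikes: they are no part of the job. Leave any turquoise look-alike of the part that bears bushing_mid alone. Of the things that look like the fixture, the smaller one is meant.

How it is judged:
By the outcome, as a careful person would: the job done as asked, in the order asked, and still so for the second after the job is handed in, with the robot touching nothing.
It also fails if it takes over 64 s, if anything falls off the work surface, if the arm or the gripper's body presses on something with over 40 N, if the wrist force passes 120 N, or if a joint passes its speed limit or range.

### The arm

A 6-joint arm with a two-finger parallel gripper is mounted at the origin on the work surface. World frame = base frame: x ahead of the robot, y to its left, z up, the work surface at z = 0. Lengths are in m, angles in rad, forces in N, time in s.
With the tool pointing down it reaches from about 0.275 to 0.825 m from the base axis. Payload 4.9 kg.
Tool frame: the origin (TCP) lies midway between the tips of the shut fingers; the grasp point (between the pads) lies 19 mm behind it (bot.grip_depth is the distance from the TCP to the grasp point, in m); y points along the fingers, x is the direction in which the jaws open and shut, and the axes are right-handed (so a half turn about y gives the same grasp; the last joint's range is limited). The gripper opens to 85 mm and grips with 20 to 120 N. Pads are 22 mm wide; open, the fingers measure 114 mm over their backs; the gripper's body (76 mm by 85 mm) begins 54 mm behind the grasp point. The pads swing forward as they close: fully open they stand 13 mm farther back than shut.
Start: joints at [-1.389, 0.326, -0.193, 1.052, 0, 1.437], TCP at [0.171, -0.523, 0.231] pointing down, gripper open.
Joint ranges: [-2.65, 2.65], [-0.97, 1.79], [-1.3, 1.35], [-1.93, 2.1], [-1.47, 1.37], [-3.14, 3.14]. Speed limits (rad/s): [2.57, 2.57, 3.14, 3.14, 3.14, 3.14].

### API

Orientations are given as a unit quaternion [w, x, y, z].
In Python, from cell import bot gives the robot as it stands. Calls block until the motion is done:
- bot.move_pose(position, orientation): joint-space move of the TCP to a pose.
- bot.move_linear(position, speed=0.15, rotation=None, until_force=None): straight line of the TCP; rotation=None keeps the orientation; speed is the mean speed in m/s. With until_force (N) it stops when the force on the tool has changed by that much, and returns True; else False.
- bot.goto_joints(angles): joint-space move.
- bot.set_gripper(opening, grasp_force=None): opening from 0.0 (shut) to 1.0 (fully open); grasp_force is the grip in N (None keeps the last); returns when the fingers have stopped.
- bot.wait(seconds).
- bot.solve_ik(position, orientation): joint angles nearest the present ones, or None.
- bot.camera(name): name is "scene" or "top"; returns the picture (480x640x3 uint8, red, green, blue); there is no depth.
- bot.calibration(name): a dict with "mtx" (3x3 intrinsics, pixels), "extrinsics" (4x4, takes a point from world to camera coordinates). Camera axes: x right, y down, z forward; pixel columns grow to the right and rows downward; lengths in m; the calibration is good to about 2 mm. A picture is of the moment at which its call begins. calibration takes no time and is no camera call.
A pose or a line that the arm cannot do raises bot.PlanningError and nothing moves.
- bot.close_job(): hands the job in, once; it reports no verdict.
Trained networks look in the newest picture that a camera, given by its name, has taken for a name from the list of things; names that differ only in an ending like _2 or _b are one class to them, and where a whole thing is asked for, a point or a joint stands for the part that bears it (a point fixed in the world has none). Each returns a list of dicts, best first, with "confidence" (0 to 1); they miss things now and then, are a little off and sometimes report something else, mostly with a low value. They report only what shows in the picture. A call takes as long as a camera call. They do not tell look-alikes from the thing itself.
- bot.search_frame(camera, thing): "bbox" ([left, top, width, height] in pixels, round what is visible of it).
Readings, each from a call of its own:
- bot.read_clock(): time.
- bot.read_joint_positions(): joint angles.
- bot.read_joint_vel(): joint speeds.
- bot.read_joint_efforts(): joint torques, N m.
- bot.read_position(): TCP position.
- bot.read_tool_rot(): TCP orientation.
- bot.read_ft_force(): force on the tool from outside, world axes, zero at the start.
- bot.read_moment(): the same for the moment, N m.
- bot.read_gripper_width(): opening from 0.0 (shut) to 1.0 (fully open).
Only numpy, scipy, OpenCV 4.12 (cv2) and the standard library are available. Lean on these libraries where they do the work, as an engineer would, in place of code of your own. Each camera call takes 0.05 s, during which the arm holds its last target.

## Working session

There is one attempt and no reset: what is moved stays moved. The work goes in short steps, each a Python script; the robot and the scene stay as the last script left them, time stands still between calls to the robot, and variables do not carry over. Pictures are saved under pics/ and viewed, and the job is handed in when it is done.

```bash
ls; mkdir -p pics
python3 - <<'E'
from cell import bot
import cv2
for n in("scene","top"):
    im=bot.camera(n); cv2.imwrite(f"pics/{n}0.png",cv2.cvtColor(im,cv2.COLOR_RGB2BGR))
    c=bot.calibration(n); print(n,c["mtx"].round(1).tolist(),c["extrinsics"].round(4).tolist())
    for t in("bushing_mid","nest","fixture","rack","spare_mid"):
        try: print(t,[(d["bbox"],round(d["confidence"],2)) for d in bot.search_frame(n,t)])
        except Exception as e: print(t,e)
print(bot.read_clock(),bot.read_tool_rot(),bot.read_ft_force())
E
```

```text
pics
scene [[471.5, 0.0, 322.3], [0.0, 471.5, 241.0], [0.0, 0.0, 1.0]] [[0.3668, 0.9303, -0.01, -0.1123], [0.5893, -0.2407, -0.7713, -0.3031], [-0.7199, 0.277, -0.6364, 1.5751], [0.0, 0.0, 0.0, 1.0]]
bushing_mid [([433.0, 219.8, 12.1, 23.1], 0.75), ([405.9, 201.7, 15.2, 12.3], 0.67)]
nest [([235.3, 231.1, 82.2, 67.9], 0.85), ([106.2, 257.9, 109.9, 99.8], 0.78)]
fixture [([234.1, 232.7, 83.9, 65.7], 0.77), ([108.0, 256.6, 108.5, 100.0], 0.59)]
rack [([391.7, 190.1, 61.1, 42.2], 0.83), ([330.8, 205.6, 22.6, 22.9], 0.43)]
spare_mid [([428.3, 188.9, 14.4, 14.1], 0.6)]
top [[477.1, 0.0, 314.5], [0.0, 477.1, 242.4], [0.0, 0.0, 1.0]] [[-0.013, -0.9999, -0.0074, -0.0724], [-0.983, 0.0141, -0.1829, 0.5782], [0.183, 0.0049, -0.9831, 0.831], [0.0, 0.0, 0.0, 1.0]]
bushing_mid [([149.1, 232.7, 24.8, 18.7], 0.7), ([161.4, 287.8, 17.7, 19.2], 0.6)]
nest [([468.9, 193.0, 118.4, 109.0], 0.89), ([341.2, 225.1, 90.1, 85.5], 0.56)]
fixture [([343.2, 225.6, 89.5, 85.0], 0.84), ([461.9, 191.6, 127.2, 106.4], 0.65)]
rack [([106.3, 271.9, 90.1, 61.7], 0.91)]
spare_mid [([110.0, 298.0, 26.8, 19.2], 0.87)]
0.6 [-0.57239124  0.57240779 -0.41515274  0.41516959] [-0.4509308  -0.33385863  0.26627043]
```

View pics/top0.png

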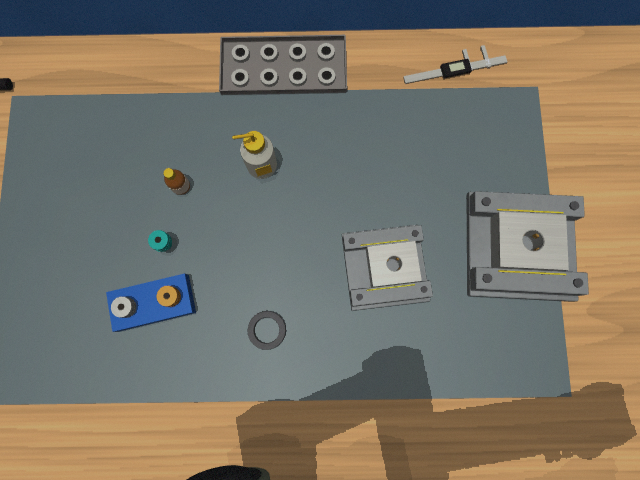

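View pics/scene0.png

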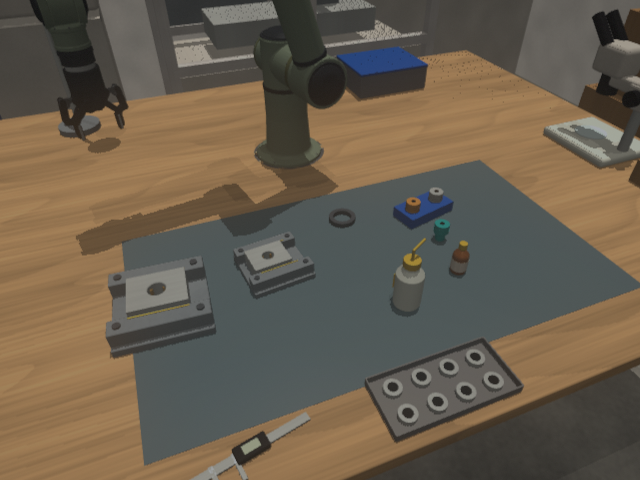

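Run:
```python
import cv2
a=cv2.imread("pics/top0.png"); 
cv2.imwrite("pics/top0a.png",cv2.resize(a[210:345,90:230],None,fx=5,fy=4.4*5/4.4*0.88,interpolation=2)[:600,:800])
cv2.imwrite("pics/top0b.png",cv2.resize(a[210:325,325:455],None,fx=5,fy=5,interpolation=2))
```

```text
(no output)
```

The top view shows the orange-bronze bushing in the blue rack at about (167,296) and the grey spare at (121,307). A turquoise look-alike stands at (159,240). The smaller fixture is at about (388,267) with its bore at (394,264); the larger one is at (530,245).

View pics/top0a.png

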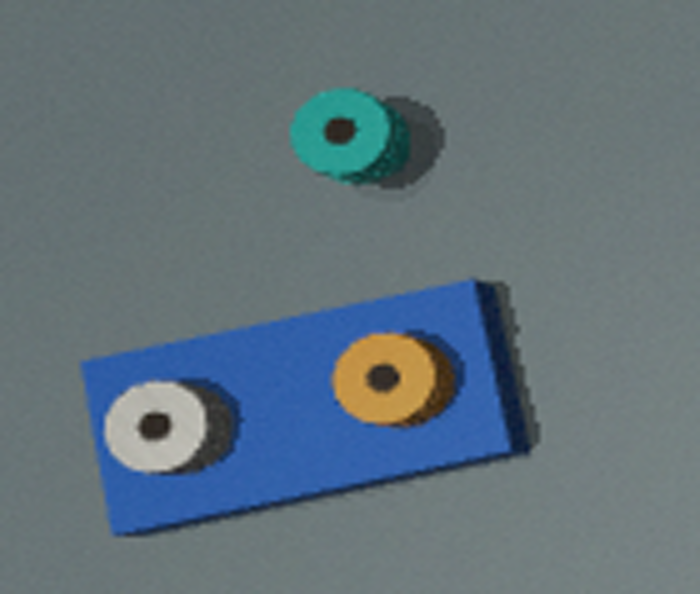

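View pics/top0b.png

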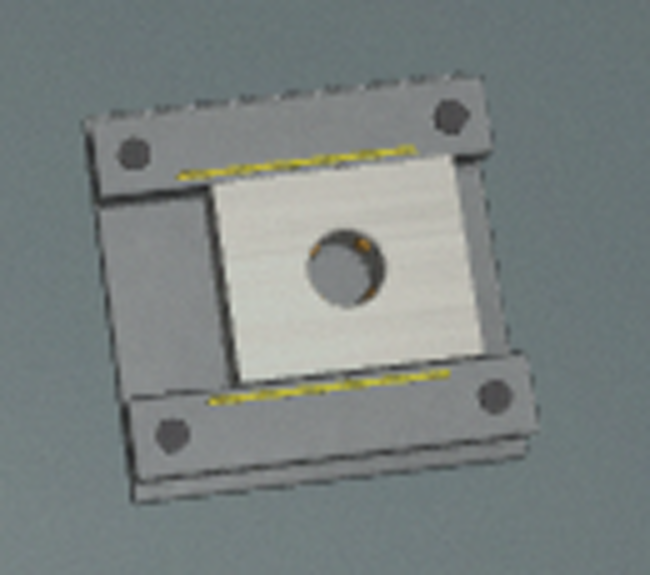

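```bash
cat > h.py <<'E'
import numpy as np, cv2
from scipy.spatial.transform import Rotation as Rn
from cell import bot
def ray(n,uv):
    c=bot.calibration(n);K=c["mtx"];E=c["extrinsics"];R=E[:3,:3];t=E[:3,3]
    d=R.T@np.linalg.inv(K)@np.array([uv[0],uv[1],1.]);o=-R.T@t;return o,d
def at(n,uv,z):
    o,d=ray(n,uv);return o+d*(z-o[2])/d[2]
def proj(n,p):
    c=bot.calibration(n);q=c["extrinsics"][:3]@np.append(p,1);q=c["mtx"]@q;return q[:2]/q[2]
E
python3 - <<'E'
from h import *
im=cv2.imread("pics/top0.png").astype(int);hsv=cv2.cvtColor(im.astype(np.uint8),cv2.COLOR_BGR2HSV)
print("R",Rn.from_quat([0.57240779,-0.41515274,0.41516959,-0.57239124]).as_matrix().round(3).tolist())
def big(m):
    n,l,s,c=cv2.connectedComponentsWithStats(m.astype(np.uint8));i=1+np.argmax(s[1:,4]);return l==i
def rect(n,m): 
    y,x=np.nonzero(m);return np.c_[x,y]
def sub(v,box):
    m=np.zeros(v.shape,bool);a,b,c,d=box;m[b:d,a:c]=v[b:d,a:c];return m
H,S,V=[hsv[...,i] for i in range(3)]
# blobs: rectify onto plane z and analyse in metric coordinates
def rectify(img,n,z,x0,x1,y0,y1,s=4000):
    w=int((y1-y0)*s);h=int((x1-x0)*s)
    X=np.array([[x1,y1],[x1,y0],[x0,y0],[x0,y1]]);uv=np.array([proj(n,[*p,z]) for p in X],np.float32)
    M=cv2.getPerspectiveTransform(uv,np.array([[0,0],[w,0],[w,h],[0,h]],np.float32))
    return cv2.warpPerspective(img,M,(w,h),flags=cv2.INTER_CUBIC)
# bushing
b=at("top",(167,296),.056);print("bush rough",b)
f=im.astype(np.uint8)
for nm,z,c,cond in (("bush",.056,at("top",(167,296),.056),0),("bore",.048,at("top",(394,264),.048),1)):
  for n,fn in (("top","pics/top0.png"),("scene","pics/scene0.png")):
    f=cv2.imread(fn);s=4000;r=.035 if cond==0 else .07
    R=rectify(f,n,z,c[0]-r,c[0]+r,c[1]-r,c[1]+r,s)
    cv2.imwrite(f"pics/r_{nm}_{n}.png",R)
# rack yaw
m=big((H>105)&(H<120)&(S>150)&(V>120)&sub(np.ones(H.shape,bool),(90,260,210,345)))
p=np.array([at("top",q,.03)[:2] for q in rect(0,m)],np.float32);print("rack",cv2.minAreaRect(p),cv2.minAreaRect(p)[1])
E
python3 -c "
import cv2,numpy as np
a=[cv2.imread(f'pics/r_{n}_{c}.png') for n in('bush','bore') for c in('top','scene')]
a=[cv2.resize(x,(300,300)) for x in a]
cv2.imwrite('pics/r.png',np.vstack([np.hstack(a[:2]),np.hstack(a[2:])]))"
```

```text
R [[0.311, 0.0, 0.951], [-0.951, -0.0, 0.311], [0.0, -1.0, -0.0]]
bush rough [0.48157451 0.18839151 0.056     ]
rack ((0.4731493294239044, 0.23053282499313354), (0.07416446506977081, 0.14929848909378052), 12.852571487426758) (0.07416446506977081, 0.14929848909378052)
```

View pics/r.png

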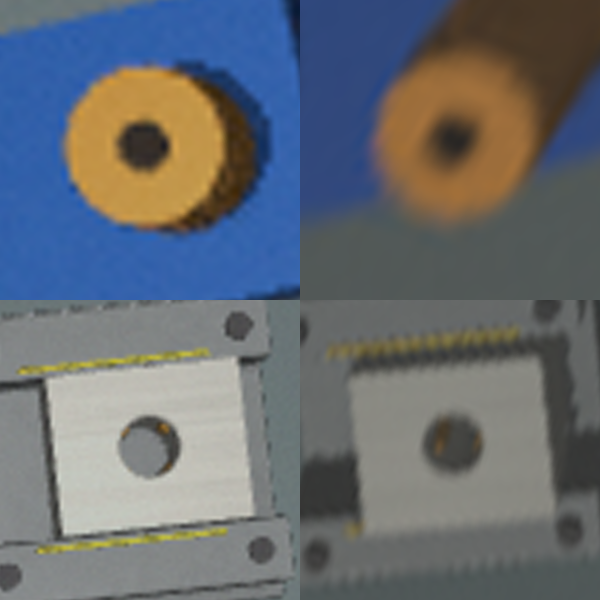

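The rectified crops, with the top camera on the left and the scene camera on the right, show the collar's round top and the bore. Each sits at nearly the same place in both views. Next I fit circles to get the numbers.

```bash
cat > meas.py <<'E'
from h import *
def fit(img,n,c,z,r,kind):
    """circle fit in metric plane. returns centre, radius"""
    s=6000;h=r*1.9;N=int(2*h*s)
    X=[[c[0]+h,c[1]+h],[c[0]+h,c[1]-h],[c[0]-h,c[1]-h],[c[0]-h,c[1]+h]]
    uv=np.array([proj(n,[*p,z]) for p in X],np.float32)
    M=cv2.getPerspectiveTransform(uv,np.array([[0,0],[N,0],[N,N],[0,N]],np.float32))
    R=cv2.warpPerspective(img,M,(N,N),flags=cv2.INTER_CUBIC)
    if kind=="bush":
        hsv=cv2.cvtColor(R,cv2.COLOR_BGR2HSV);v=hsv[...,2].astype(float)
        m=((hsv[...,0]<28)&(hsv[...,1]>80)).astype(np.uint8)
        cen=hsv[N//2-int(.012*s):N//2+int(.012*s),N//2-int(.012*s):N//2+int(.012*s),2]
        m&=(v>0.78*np.percentile(cen,70)).astype(np.uint8)
    else:
        g=cv2.cvtColor(R,cv2.COLOR_BGR2GRAY).astype(float);hi=np.percentile(g,75)
        m=(g<0.83*hi).astype(np.uint8)
    k,l,st,ce=cv2.connectedComponentsWithStats(m)
    d=[np.hypot(*(ce[i]-N/2)) if st[i,4]>.3*np.pi*(r*s)**2 and st[i,4]<1.6*np.pi*(r*s)**2 else 1e9 for i in range(1,k)]
    m=(l==1+int(np.argmin(d))).astype(np.uint8)
    cn=max(cv2.findContours(m,0,cv2.CHAIN_APPROX_NONE)[0],key=cv2.contourArea)
    hull=cv2.convexHull(cn)
    (ex,ey),(a,b),_=cv2.fitEllipse(hull.reshape(-1,2) if len(hull)>5 else cn)
    mo=cv2.moments(hull);x,y=mo["m10"]/mo["m00"],mo["m01"]/mo["m00"]
    f=lambda x,y:np.array([c[0]+h-y/s,c[1]+h-x/s])
    return f(x,y),f(ex,ey),np.array([a,b])/s*500, np.sqrt(cv2.contourArea(hull)/np.pi)/s*1e3
if __name__=="__main__":
    for nm,z,uv,r in (("bush",.056,(167,296),.019),("bore",.048,(394,264),.014)):
        for n in("top","scene"):
            im=cv2.imread(f"pics/{n}0.png");c=at("top",uv,z)[:2]
            for _ in range(2): o=fit(im,n,c,z,r,nm);c=o[0]
            print(nm,n,[np.round(x,4) for x in o])
    for n in("top",):
        im=cv2.imread(f"pics/{n}0.png");hsv=cv2.cvtColor(im,cv2.COLOR_BGR2HSV)
        m=((hsv[...,2]>170)&(hsv[...,1]<40)).astype(np.uint8);m[:,:335]=0;m[:,445:]=0;m[:220]=0;m[315:]=0
        y,x=np.nonzero(m);p=np.array([at(n,q,.048)[:2] for q in zip(x,y)],np.float32);print("carrier",cv2.minAreaRect(p))
E
python3 meas.py
```

```text
bush top [array([0.4826, 0.1897]), array([0.4826, 0.1897]), array([18.2214, 18.3589]), np.float64(18.1982)]
bush scene [array([0.4847, 0.187 ]), array([0.4847, 0.187 ]), array([17.9338, 18.9094]), np.float64(18.3002)]
bore top [array([ 0.5372, -0.2264]), array([ 0.5372, -0.2264]), array([14.86  , 15.0702]), np.float64(14.9014)]
bore scene [array([ 0.5382, -0.2278]), array([ 0.5382, -0.2278]), array([14.5142, 15.0844]), np.float64(14.71)]Traceback (most recent call last):
  File "meas.py", line 35, in <module>
    y,x=np.nonzero(m);p=np.array([at(n,q,.048)[:2] for q in zip(x,y)],np.float32);print("carrier",cv2.minAreaRect(p))
                                  ~~^^^^^^^^^^
  File "h.py", line 8, in at
    o,d=ray(n,uv);return o+d*(z-o[2])/d[2]
        ~~~^^^^^^
  File "h.py", line 5, in ray
    c=bot.calibration(n);K=c["mtx"];E=c["extrinsics"];R=E[:3,:3];t=E[:3,3]
ValueError: time passes only in moves, steps and waits
```

Scales and radii match: the rack measures 74 × 149 mm, and the bushing sits 42 mm from the rack's centre in y, as given. Now I grasp the bushing.

```bash
cat >> h.py <<'E'
_cal={n:bot.calibration(n) for n in("top","scene")}
def ray(n,uv):
    c=_cal[n];K=c["mtx"];E=c["extrinsics"];R=E[:3,:3];t=E[:3,3]
    d=R.T@np.linalg.inv(K)@np.array([uv[0],uv[1],1.]);o=-R.T@t;return o,d
def proj(n,p):
    c=_cal[n];q=c["extrinsics"][:3]@np.append(p,1);q=c["mtx"]@q;return q[:2]/q[2]
def quat(yaw):
    c,s=np.cos(yaw),np.sin(yaw);q=Rn.from_matrix(np.array([[c,0,-s],[s,0,c],[0,-1,0]])).as_quat()
    return [q[3],q[0],q[1],q[2]]
def snap(n,name):
    im=cv2.cvtColor(bot.camera(n),cv2.COLOR_RGB2BGR);cv2.imwrite(f"pics/{name}.png",im);return im
E
python3 meas.py | tail -1
python3 - <<'E'
from h import *
for a in (12.85,192.85,-167.15): print(a,bot.solve_ik([.4832,.189,.15],quat(np.radians(a))),bot.solve_ik([.5375,-.2268,.15],quat(np.radians(a-6))))
E
```

```text
carrier ((0.5371271967887878, -0.22649066150188446), (0.07391928136348724, 0.08890678733587265), 6.018740177154541)
12.85 [ 0.23051444  0.34067653 -0.39560306  0.83451674  0.          1.57703596] [-0.52578354  0.45096678 -0.22260788  0.89722167  0.          0.92545773]
192.85 [ 0.23051444  0.34067653 -0.39560306  0.83451674  0.         -1.56455669] [-0.52578354  0.45096678 -0.22260788  0.89722167  0.         -2.21613492]
-167.15 [ 0.23051444  0.34067653 -0.39560306  0.83451674  0.         -1.56455669] [-0.52578354  0.45096678 -0.22260788  0.89722167  0.         -2.21613492]
```

```bash
python3 - <<'E'
from h import *
q=quat(np.radians(12.85));x,y=.4832,.1890
bot.move_pose([x,y,.15],q)
bot.set_gripper(.68)
print(bot.move_linear([x,y,.06],speed=.12,until_force=6))
print(bot.move_linear([x,y,.031],speed=.05,until_force=6))
snap("top","g0")
bot.set_gripper(0.0,80)
print(bot.read_gripper_width(),bot.read_position(),bot.read_ft_force(),bot.read_clock())
snap("top","g1");snap("scene","g1s")
E
python3 -c "
import cv2,numpy as np
a=[cv2.imread(f'pics/{n}.png') for n in('g0','g1','g1s')]
f=lambda x:cv2.resize(x,(390,390),interpolation=2)
cv2.imwrite('pics/gg.png',np.hstack([f(a[1][210:350,90:230]),f(a[2][130:270,350:490])]))"
```

```text
False
False
0.4083850841102911 [0.48355061 0.18908681 0.03171062] [-1.37053014 -0.99166813  5.05272266] 5.7667
```

View pics/gg.png

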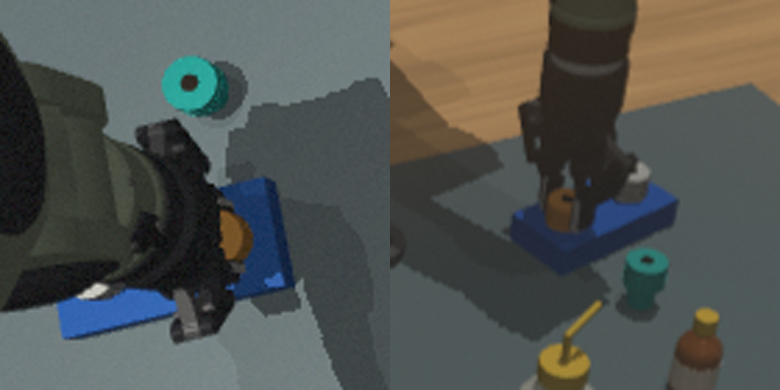

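The jaws are closed on the collar with width 0.41; a linear scale would give 0.45. The turquoise part and the spare are clear of the fingers. I lift and check.

```bash
python3 - <<'E'
from h import *
p=bot.read_position()
bot.move_linear([p[0],p[1],.10],speed=.08)
print(bot.read_gripper_width(),bot.read_position(),bot.read_ft_force())
q=quat(np.radians(6.0))
bot.move_pose([.5372-.0,-.2265,.125],q)
bot.wait(.2)
print(bot.read_gripper_width(),bot.read_position(),bot.read_ft_force(),bot.read_moment(),bot.read_clock())
snap("top","c0");snap("scene","c0s")
E
python3 -c "
import cv2,numpy as np
a=[cv2.imread(f'pics/{n}.png') for n in('c0','c0s')]
f=lambda x:cv2.resize(x,(400,400),interpolation=2)
cv2.imwrite('pics/cc.png',np.hstack([f(a[0][200:340,320:460]),f(a[1][170:310,200:340])]))"
```

```text
0.4098268257722324 [0.48309903 0.18896759 0.099489  ] [-0.41322645  0.71325222 -2.77817826]
0.4157338434702722 [ 0.53744644 -0.22532666  0.12496299] [ 0.40603217 -0.6711373  -2.10960161] [ 0.01010497 -0.02538332 -0.04588157] 8.6333
```

View pics/cc.png

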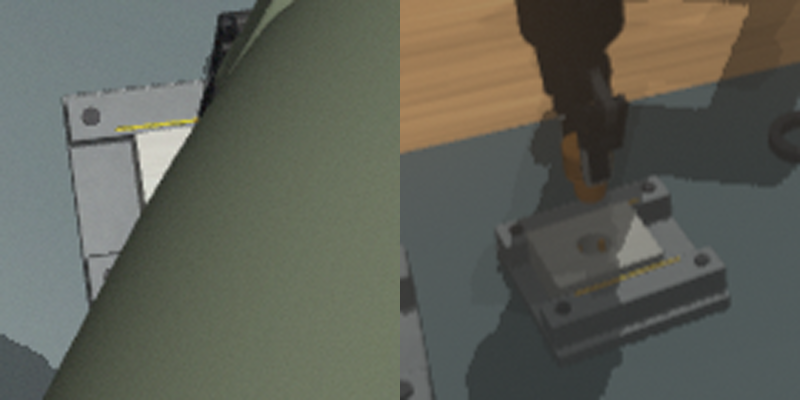

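The bushing is held and weighs about 2.75 N, as expected. The top view is blocked by the arm, but the scene view shows the shank above the bore. I compare the expected outline with the picture to check squareness and offset.

Run:
```python
from h import *
p=bot.read_position();print(p,bot.read_clock())
a=cv2.imread("pics/c0s.png");x0,y0,s=235,200,10
b=cv2.resize(a[y0:y0+60,x0:x0+75],None,fx=s,fy=s,interpolation=2)
def circ(z,r,col,c=None):
    c=p if c is None else c
    t=np.linspace(0,2*np.pi,60);pts=np.array([(proj("scene",[c[0]+r*np.cos(k),c[1]+r*np.sin(k),z])-[x0-.5,y0-.5])*s-.5 for k in t]).astype(int)
    cv2.polylines(b,[pts],True,col,1)
f=p[2]-.0257
circ(f,.0115,(0,0,255));circ(f+.006,.013,(0,255,0));circ(f+.024,.013,(0,255,0));circ(f+.024,.019,(255,0,0));circ(f+.05,.019,(255,0,0))
circ(.048,.014,(255,0,255),[.5372,-.2264])
cv2.imwrite("pics/ov.png",b)
```

```text
[ 0.53743584 -0.22571027  0.12502863] 8.7333
```

View pics/ov.png

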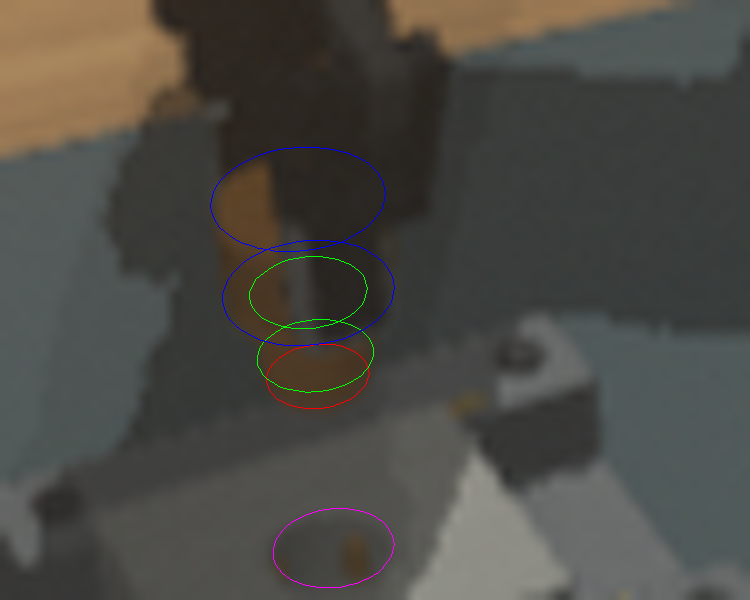

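The overlay agrees with the picture to about 1–2 mm and the bushing hangs upright. Next I feel for the bore with a gentle guarded descent.

Run:
```python
from h import *
x,y=.5375,-.2263
bot.move_linear([x,y,.082],speed=.06); bot.wait(.5)
print(bot.read_position(),bot.read_ft_force(),bot.read_moment())
print(bot.move_linear([x,y,.067],speed=.008,until_force=5))
print(bot.read_position(),bot.read_ft_force(),bot.read_moment(),bot.read_clock())
```

```text
[ 0.53754183 -0.22633053  0.08211065] [ 0.46698856  0.27755101 -2.23272052] [-0.00790869  0.03611217 -0.01548696]
False
[ 0.53746025 -0.22640575  0.06706178] [-1.47556613 -0.92835414 -2.43925591] [-0.22343642  0.09477935  0.02842916] 12.125
```

The shank has entered about 6.7 mm with almost no force, so it is in the bore. I press on slowly, in small guarded steps, and watch the side force.

Run:
```python
from h import *
x,y=.5372,-.2266
bot.move_linear([x,y,.066],speed=.008,until_force=8)
for z in (.063,.060,.057,.054,.052):
    h=bot.move_linear([x,y,z],speed=.007,until_force=14)
    f=bot.read_ft_force();p=bot.read_position()
    print(h,z,p.round(4),f.round(1),bot.read_moment().round(2),round(bot.read_gripper_width(),3))
    if h or np.hypot(f[0],f[1])>8: break
print(bot.read_clock())
snap("scene","p1s")
```

```text
False 0.063 [ 0.537  -0.2267  0.0629] [-0.3 -1.  -2.2] [-0.23  0.17 -0.05] 0.41
False 0.06 [ 0.537  -0.2269  0.0601] [-2.5 -2.6  0.4] [-0.54  0.67 -0.01] 0.404
False 0.057 [ 0.5372 -0.227   0.0572] [-3.1 -4.3  3.2] [-0.73  0.83 -0.04] 0.405
False 0.054 [ 0.5372 -0.227   0.0542] [-5.  -2.5  3.9] [-0.74  0.99  0.02] 0.41
False 0.052 [ 0.5372 -0.227   0.0523] [-3.9 -3.3  5.2] [-0.76  0.99  0.02] 0.41
15.1417
```

```bash
python3 - <<'E'
from h import *
x,y=.5367,-.2271
for z,u in ((.0515,14),(.0505,14),(.0497,14),(.0490,14),(.0482,14),(.0475,14)):
    h=bot.move_linear([x,y,z],speed=.004,until_force=u)
    f=bot.read_ft_force();p=bot.read_position()
    print(h,z,p.round(4),f.round(1),bot.read_moment().round(2),round(bot.read_gripper_width(),3))
    if h or np.hypot(f[0],f[1])>9 or f[2]>28: break
print(bot.read_clock())
snap("scene","p2s")
E
python3 -c "
import cv2
a=cv2.imread('pics/p2s.png');cv2.imwrite('pics/p2z.png',cv2.resize(a[205:285,225:325],None,fx=7,fy=7,interpolation=2))"
```

```text
False 0.0515 [ 0.5371 -0.2271  0.0521] [-4.6 -1.8  7. ] [-0.39  0.84  0.04] 0.407
False 0.0505 [ 0.5372 -0.2272  0.0512] [-3.4 -2.6  7.4] [-0.43  0.88 -0.02] 0.404
False 0.0497 [ 0.5372 -0.2271  0.0504] [-3.3 -1.4  7.8] [-0.42  0.95 -0.03] 0.404
False 0.049 [ 0.5372 -0.2271  0.0497] [-4.6 -1.8  7.7] [-0.44  0.92  0.05] 0.406
False 0.0482 [ 0.5372 -0.2272  0.0497] [-5.9 -1.3 13.6] [-0.2   1.31 -0.03] 0.406
False 0.0475 [ 0.5372 -0.2272  0.0496] [-8.5  1.1 18.9] [-0.01  1.67  0.  ] 0.407
17.3083
```

View pics/p2z.png

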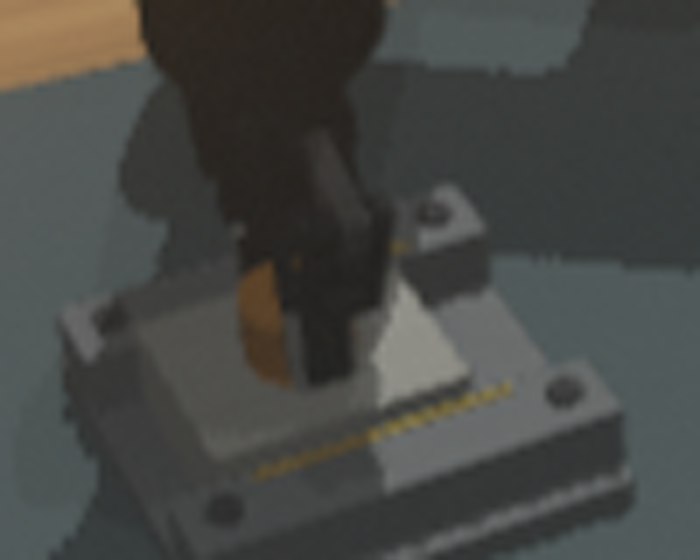

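The TCP stopped at 0.0497, exactly where the shoulder should meet the face, and the push rose sharply from 8 to 19 N without further motion. The picture shows the collar on the carrier. I unload, let go, then check the height with a light touch on the top.

Run:
```python
from h import *
bot.move_linear([.5372,-.2272,.0495],speed=.01); print(bot.read_position(),bot.read_ft_force().round(1))
bot.set_gripper(.70); bot.wait(.2)
p=bot.read_position();print(p,bot.read_ft_force().round(1))
bot.move_linear([.5372,-.2272,.13],speed=.06)
bot.set_gripper(0.0,30);bot.wait(.3)
print(bot.read_ft_force().round(1))
bot.move_linear([.5372,-.2272,.085],speed=.05);bot.wait(.4)
print(bot.read_position(),bot.read_ft_force().round(1))
h=bot.move_linear([.5372,-.2272,.070],speed=.006,until_force=5)
print(h,bot.read_position(),bot.read_ft_force().round(1),bot.read_clock())
```

```text
[ 0.53715532 -0.22712747  0.04970875] [-3.2 -2.3  7.8]
[ 0.53732021 -0.22705544  0.04942822] [-0.1 -0.   0.7]
[0.8 0.9 0.9]
[ 0.53726396 -0.22722847  0.08514102] [ 0.1 -0.2 -0.9]
True [ 0.53742369 -0.22745728  0.07417472] [-0.1  0.1  4.8] 23.8
```

The top is touched at 0.0742; flush would be 0.0740. I give it one gentle steady push on the top to be sure it is home, then withdraw and look.

Run:
```python
from h import *
for z in (.0733,.0725,.0717,.0709):
    h=bot.move_linear([.5373,-.2273,z],speed=.004,until_force=14)
    f=bot.read_ft_force();print(h,bot.read_position().round(4),f.round(1))
    if h or f[2]>22:break
bot.move_linear([.5373,-.2273,.13],speed=.06)
bot.move_pose([.36,-.42,.22],quat(np.radians(-40)))
bot.set_gripper(1.0);bot.wait(.3)
print(bot.read_ft_force().round(1),bot.read_clock())
snap("top","f");snap("scene","fs")
a=cv2.imread("pics/f.png");b=cv2.imread("pics/fs.png")
f=lambda x:cv2.resize(x,(400,400),interpolation=2)
cv2.imwrite('pics/ff.png',np.hstack([f(a[200:340,320:460]),f(b[190:300,220:330])]))
```

```text
False [ 0.5376 -0.2276  0.0741] [-0.5 -0.   6.7]
False [ 0.5376 -0.2277  0.074 ] [-2.6  0.4 12. ]
False [ 0.5376 -0.2277  0.074 ] [-4.7  1.3 17.4]
False [ 0.5377 -0.2277  0.0739] [-6.6  2.8 22.5]
[ 0.2 -0.1  0.1] 28.4333
```

View pics/ff.png

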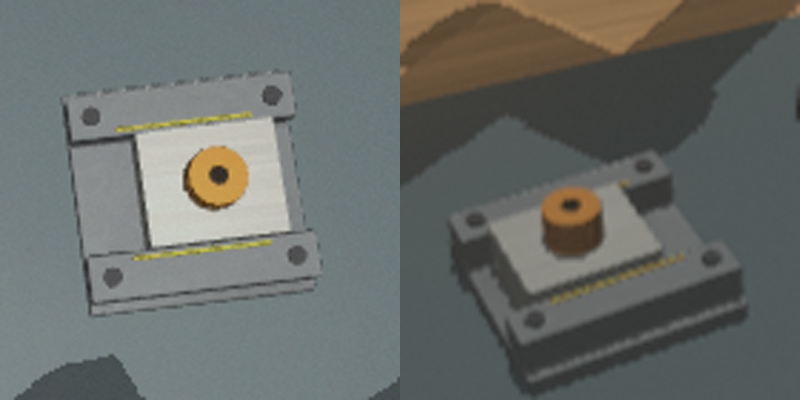

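View pics/f.png

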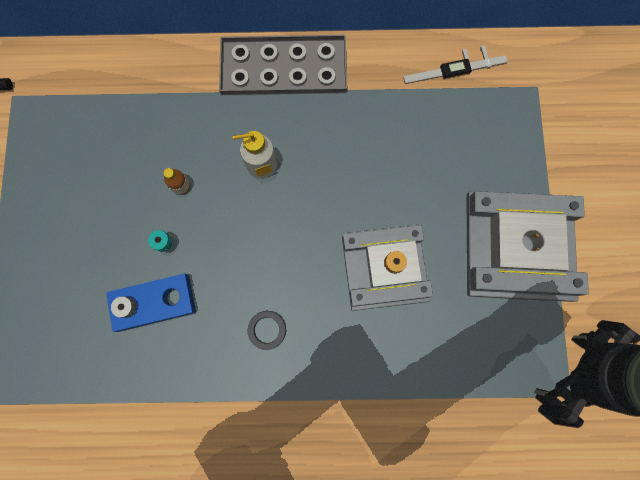

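The bushing's collar sits square and flush on the carrier at about (396,262). The rack's hole at (172,297) is empty, and the spare, turquoise part, ring and bottles have not moved. The robot is clear, so I hand the job in.

```bash
python3 -c "
from cell import bot
bot.wait(.3);print(bot.close_job())"
```

```text
the job is handed in; nothing more can be done
None
```

The bronze bushing is pressed home in the carrier on the smaller grey fixture and released, and the job is handed in at about 29 s.

- **Pick and start:** I took the bushing from the blue rack by its collar. A guarded descent found the bore on the first try, and the first 6.7 mm went in with almost no force.
- **Pressing:** I pressed in small steps at 4–7 mm/s. The wrist reading stayed around 8 N until the shoulder met the face, then climbed to 19 N with no further travel.
- **Height check:** With the gripper shut, I touched the collar's top at 0.0742 m. Under a steady 22.5 N it read 0.0739–0.0740 m; flush is 0.0740 m.
- **Last pictures:** The collar sits square on the carrier, the other things have not moved, and the robot is clear with about zero wrist force.

**Disagreements:**
- The two cameras differed by 2–3 mm on the bushing and 1–2 mm on the bore, so I aimed between them.
- The gripper width read 0.41 on the collar where a linear scale gives 0.45, but the grip held.
- Side force reached about 8.5 N, below the roughly 14 N the carrier's slide holds.

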